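# Put the round leather-cutting dies back in the die tray by size

### The arm

A 6-joint arm with a two-finger parallel gripper is mounted at the origin on the work surface. World frame = base frame: x ahead of the robot, y to its left, z up, the work surface at z = 0. Lengths are in m, angles in rad, forces in N, time in s.
With the tool pointing down it reaches from about 0.375 to 0.975 m from the base axis. Payload 3.8 kg.
Tool frame: the origin (TCP) lies on the centre line of the jaws, within the pads' length; the fingertips stand 14 mm ahead of it and the grasp point (between the pads) lies 5 mm behind it; z points along the fingers, x is the direction in which the jaws open and shut, and the axes are right-handed (so a half turn about z gives the same grasp; the last joint's range is limited). The gripper opens to 85 mm and grips with 20 to 120 N. Pads are 22 mm wide; open, the fingers measure 114 mm over their backs; the gripper's body (76 mm by 85 mm) begins 54 mm behind the grasp point. The pads swing forward as they close: fully open they stand 13 mm farther back than shut.
Start: joints at [-1.212, 0.264, 1.604, -0, 1.274, -0.037], TCP at [0.26, -0.623, 0.245] pointing down, gripper open.
Joint ranges: [-2.63, 2.63], [-0.94, 2.18], [0.31, 2.57], [-1.31, 4.45], [0, 2.66], [-2.55, 2.55]. Speed limits (rad/s): [2.57, 2.57, 3.14, 3.14, 3.14, 3.14].

### API

Orientations are given as a rotation vector (axis times angle).
In Python, from workcell import bot gives the robot as it stands. The module is installed in compiled form; this text tells all that it offers.
- The arm moves only by the tool arm_command, never from a script. Its argument "steps" is one flat list of numbers, 7 for each row, row after row: the shift along the tool's x, y, z in units of 30 mm (1.0 is 30 mm), then the turn, a rotation vector about the tool's x, y, z in units of 6 degrees (1.0 is 6 degrees), then the opening, from 0 (shut) to 1 (fully open). In form: [tx, ty, tz, ax, ay, az, fingers, tx, ty, tz, ax, ay, az, fingers, ...]. A call has 1 to 10 rows; each row shifts and turns the commanded pose from where the row before left it, along the tool's axes as they then stand; what a row does not reach is not made up. A row lasts 1/8 s, in which the tool goes at most 62.5 mm and 10.7 degrees, less where a joint would pass 70% of its speed; a pose out of reach is approached as far as the arm can. A call is refused whole if a number of a shift passes 1 or a number of a turn 1, either way. A call with a gripper value outside its range is refused whole. The fingers move at their own pace and stop on an object; "squeeze" is the grip in N (left out, the last holds). Time passes only in rows, so rows that do not move let the fingers close. It gives the time, the measured TCP pose, the force and the opening at its end, in the units of the state.
- bot.read_state(): the state, without advancing time (a new reading comes with each control period).
- bot.read_camera(name): name is "side" or "top" or "wrist"; returns a dict with "img" (384x512x3 uint8, red, green, blue), "camera_matrix" (3x3 intrinsics, pixels), "pose" (4x4, takes a point from camera to world coordinates); the wrist camera has in their place "T_tool_cam" (4x4, takes a point from camera to tool coordinates, whose origin is the TCP and whose axes are the tool frame's). Camera axes: x right, y down, z forward; pixel columns grow to the right and rows downward; lengths in m; the calibration is good to about 2 mm. The wrist camera is an equidistant fisheye: a pixel r from the principal point sees the ray r / f radians off the axis. A picture is of the moment at which its call begins: read the wrist's pose just before it. There is no depth.
- bot.finish_job(): hands the job in, once; it reports no verdict.
The state is a dict: "time": time; "q": joint angles; "joint_vel": joint speeds; "joint_torque": joint torques, N m; "tool_pos": TCP position; "tcp_rot": TCP orientation; "wrist_force": force on the tool from outside, world axes, zero at the start; "torque": the same for the moment, N m; "width": opening from 0.0 (shut) to 1.0 (fully open).
Only numpy, scipy, OpenCV 4.12 (cv2) and the standard library are available. Lean on these libraries where they do the work, as an engineer would, in place of code of your own. Each camera call takes 0.05 s, during which the arm holds its last target.

### The job

The cutting dies lie mixed on the white cutting board after work at the press. Line the four round ones up by size in the wooden die tray, from the smallest die on the smallest cork to the largest on the largest, each standing cutting rim down in the middle of its cork. Leave the oval die and the square die where they are.

Things in the scene. Friction and masses are not known exactly. Their poses are not given: they have to be found in the camera images.
- die1: smallest round cutting die: upright ring of steel band, outer diameter 36 mm, 32 mm tall, wall 4 mm, open below, a flat brace 4 mm thick across the inside near the top. Loose, about 110 g, stands among the other dies (about 25 mm or more clear all round) on the white cutting board, whose top is 15 mm above the table. Origin: centre of its lower, cutting rim; z up.
- die2: second smallest round cutting die: upright ring of steel band, outer diameter 46 mm, 32 mm tall, wall 4 mm, open below, a flat brace 4 mm thick across the inside near the top. Loose, about 140 g, stands among the other dies (about 25 mm or more clear all round) on the white cutting board, whose top is 15 mm above the table. Origin: centre of its lower, cutting rim; z up.
- die3: second largest round cutting die: upright ring of steel band, outer diameter 56 mm, 32 mm tall, wall 4 mm, open below, a flat brace 4 mm thick across the inside near the top. Loose, about 175 g, stands among the other dies (about 25 mm or more clear all round) on the white cutting board, whose top is 15 mm above the table. Origin: centre of its lower, cutting rim; z up.
- die4: largest round cutting die: upright ring of steel band, outer diameter 66 mm, 32 mm tall, wall 4 mm, open below, a flat brace 4 mm thick across the inside near the top. Loose, about 210 g, stands among the other dies (about 25 mm or more clear all round) on the white cutting board, whose top is 15 mm above the table. Origin: centre of its lower, cutting rim; z up.
- cork1: smallest round cork rest, 52 mm in diameter, 3 mm thick, flat on the tray's floor. Fixed in the dark wooden tray, which may lie on either side and point any way. Origin: centre of its underside, so its top is 3 mm higher; x runs along the row from smallest to largest (centres 67, 77, 87 mm apart), y across the tray, z up.
- cork2: second smallest round cork rest, 62 mm in diameter, 3 mm thick, flat on the tray's floor. The tray is fixed to the table, 372 x 150 mm, its floor 12 mm above the table. Origin: centre of its underside, so its top is 3 mm higher; x runs along the row from smallest to largest (centres 67, 77, 87 mm apart), y across the tray, z up.
- cork3: second largest round cork rest, 72 mm in diameter, 3 mm thick, flat on the tray's floor. Lips along the tray's long sides stand 17 mm above the table, 67 mm from the row's centre line. Origin: centre of its underside, so its top is 3 mm higher; x runs along the row from smallest to largest (centres 67, 77, 87 mm apart), y across the tray, z up.
- cork4: largest round cork rest, 82 mm in diameter, 3 mm thick, flat on the tray's floor. The tray's end boards stand 34 mm above the table, 60 mm beyond the centres of the last corks. Origin: centre of its underside, so its top is 3 mm higher; x runs along the row from smallest to largest (centres 67, 77, 87 mm apart), y across the tray, z up.
- die_oval: an oval steel cutting die, 66 x 36 mm, 32 mm tall, on the same board. Does not belong in the tray and stays where it is. Origin: centre of its lower rim; x along its length.
- die_square: a square steel cutting die, 44 x 44 mm, 32 mm tall, on the same board. Does not belong in the tray and stays where it is. Origin: centre of its lower rim; x and y parallel to its sides.
Mind the look-alikes: they are no part of the job. What is shaped like the die3 but yellow is not meant.

How it is judged:
At the end, for the whole second after the job is handed in: Every round die stands level (within 7 degrees) on the cork of its own rank in size, its centre within 10 mm of the cork's centre, released and at rest; the oval and square dies still stand within 25 mm of where they began (horizontal distance between die1 and cork1 below 0.01 m and z of die1 in the frame of cork1 between 0 and 0.007 m and angle between each of die1, die2, die3, die4, die_oval, die_square's own z axis and vertical below 0.12 rad and linear speed of each of die1, die2, die3, die4 below 0.01 m/s and contact force between each of die1, die2, die3, die4 and the fingers below 0.1 N and horizontal distance between die2 and cork2 below 0.01 m and z of die2 in the frame of cork2 between 0 and 0.007 m and horizontal distance between die3 and cork3 below 0.01 m and z of die3 in the frame of cork3 between 0 and 0.007 m and horizontal distance between die4 and cork4 below 0.01 m and z of die4 in the frame of cork4 between 0 and 0.007 m and distance of each of die_oval, die_square from where it was at the start of the episode below 0.025 m); the robot touches nothing.
It fails at once if the oval die was shifted by more than 25 mm or carried off (distance of die_oval from where it was at the start of the episode above 0.025 m).
It fails at once if the square die was shifted by more than 25 mm or carried off (distance of die_square from where it was at the start of the episode above 0.025 m).
It also fails if it takes over 106 s, if anything falls off the work surface, if the arm or the gripper's body presses on something with over 40 N, if the wrist force passes 120 N, or if a joint passes its speed limit or range.

## Working session

There is one attempt and no reset: what is moved stays moved. The work goes in short steps, Python scripts to look and compute and a tool call to move; the robot and the scene stay as the last step left them, time stands still between calls to the robot, and variables do not carry over. Pictures are saved under pics/ and viewed, and the job is handed in when it is done.

Besides the shell and the picture viewer there is one more tool, called after "Request:" as name(argument=value, ...) on one line, values as JSON. arm_command: Moves the arm, as the interface text tells. Its arguments: {"type":"object","properties":{"steps":{"type":"array","items":{"type":"number"}},"squeeze":{"type":"number"}},"required":["steps"]}

```bash
mkdir -p pics; python3 - <<'E'
from workcell import bot
import cv2,numpy as np
s=bot.read_state(); print(s)
for n in ["top","side","wrist"]:
    c=bot.read_camera(n); cv2.imwrite(f"pics/{n}0.png",c["img"][:,:,::-1])
    print(n,{k:np.round(v,4).tolist() for k,v in c.items() if k!="img"})
    np.savez(f"{n}0.npz",**c)
E
```

```text
{'time': 0.0, 'q': array([-1.21190828e+00,  2.64770468e-01,  1.60539503e+00, -1.25234124e-05,
        1.27371968e+00, -3.68830892e-02]), 'joint_vel': array([ 1.43268216e-03,  5.00114493e-04,  7.62791571e-04,  6.80664404e-04,
       -3.20743100e-05, -6.32255761e-04]), 'joint_torque': array([ 2.53276939e-04, -5.15117097e+01, -3.67309678e+01, -2.48438819e-04,
        1.28135699e-02, -1.78984465e-05]), 'tool_pos': array([ 0.259979  , -0.62214823,  0.24393899]), 'tcp_rot': array([-2.61371134,  1.74061793,  0.00293137]), 'wrist_force': array([ 0.01283351,  0.27891707, -0.15852262]), 'torque': array([ 0.00654479, -0.00795758, -0.02043227]), 'width': 0.9927202182383225}
top {'camera_matrix': [[383.3952, 0.0, 247.1353], [0.0, 383.3952, 193.6476], [0.0, 0.0, 1.0]], 'pose': [[0.0531, -0.976, 0.211, 0.2939], [-0.9986, -0.0515, 0.0134, 0.0475], [-0.0022, -0.2114, -0.9774, 1.0352], [0.0, 0.0, 0.0, 1.0]]}
side {'camera_matrix': [[347.3915, 0.0, 253.7934], [0.0, 347.3915, 195.1173], [0.0, 0.0, 1.0]], 'pose': [[-0.9789, -0.1385, 0.15, 0.3379], [-0.2042, 0.6608, -0.7223, 0.7977], [0.0009, -0.7377, -0.6751, 0.7554], [0.0, 0.0, 0.0, 1.0]]}
wrist {'camera_matrix': [[297.3186, 0.0, 251.6923], [0.0, 297.3186, 192.5495], [0.0, 0.0, 1.0]], 'T_tool_cam': [[1.0, -0.0008, -0.0004, -0.0004], [0.0009, 0.9496, 0.3134, -0.0805], [0.0001, -0.3134, 0.9496, -0.1285], [0.0, 0.0, 0.0, 1.0]]}
```

View pics/top0.png

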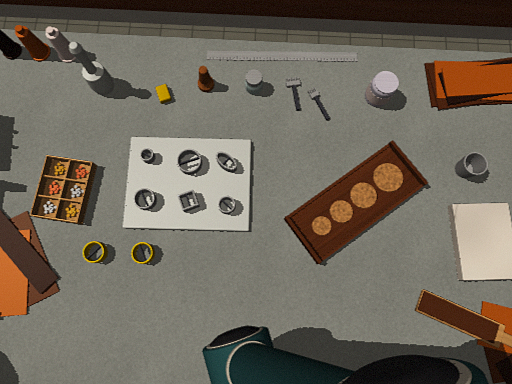

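View pics/side0.png

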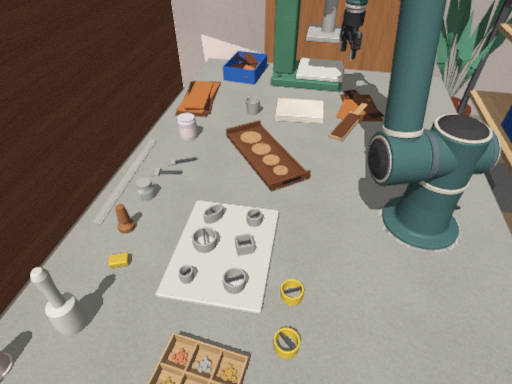

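View pics/wrist0.png

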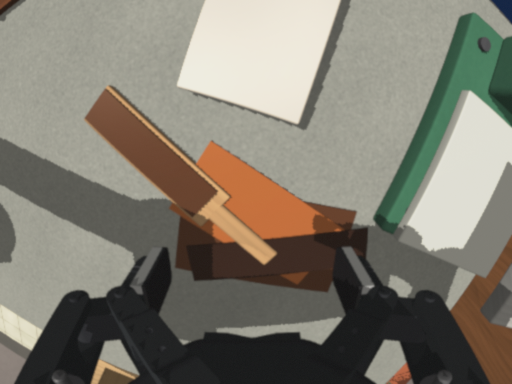

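```bash
cat > h.py <<'E'
import numpy as np,cv2
from scipy.spatial.transform import Rotation as R
def ray(c,u,v,T=None,fish=False):
    K=c["camera_matrix"]; x=(u-K[0,2])/K[0,0]; y=(v-K[1,2])/K[1,1]
    if fish:
        r=np.hypot(x,y); s=np.sin(r)/max(r,1e-9); d=np.array([x*s,y*s,np.cos(r)])
    else: d=np.array([x,y,1.])
    T=c["pose"] if T is None else T
    return T[:3,3],T[:3,:3]@d
def at(c,u,v,z,T=None,fish=False):
    o,d=ray(c,u,v,T,fish); return (o+d*(z-o[2])/d[2])[:2]
def wT(c,s):
    T=np.eye(4);T[:3,:3]=R.from_rotvec(s["tcp_rot"]).as_matrix();T[:3,3]=s["tool_pos"]; return T@c["T_tool_cam"]
def proj(c,p,T=None,fish=False):
    T=c["pose"] if T is None else T
    q=np.linalg.inv(T)@np.append(p,1.); K=c["camera_matrix"]
    if fish:
        r=np.hypot(q[0],q[1]); th=np.arctan2(r,q[2]); n=np.array([q[0],q[1]])/max(r,1e-9)*th
    else: n=q[:2]/q[2]
    return n*K[0,0]+K[:2,2]
def crop(img,x0,y0,x1,y1,k,name):
    cv2.imwrite(name,cv2.resize(img[y0:y1,x0:x1,::-1],None,fx=k,fy=k,interpolation=cv2.INTER_CUBIC))
E
python3 - <<'E'
from h import *
c=dict(np.load("top0.npz"))
crop(c["img"],118,130,258,235,5,"pics/cb.png")
crop(c["img"],280,138,435,266,5,"pics/ct.png")
E
```

```text
(no output)
```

View pics/cb.png

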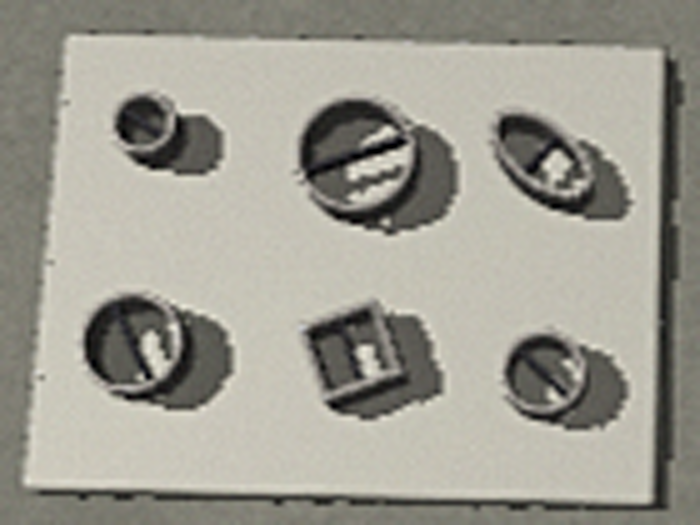

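View pics/ct.png

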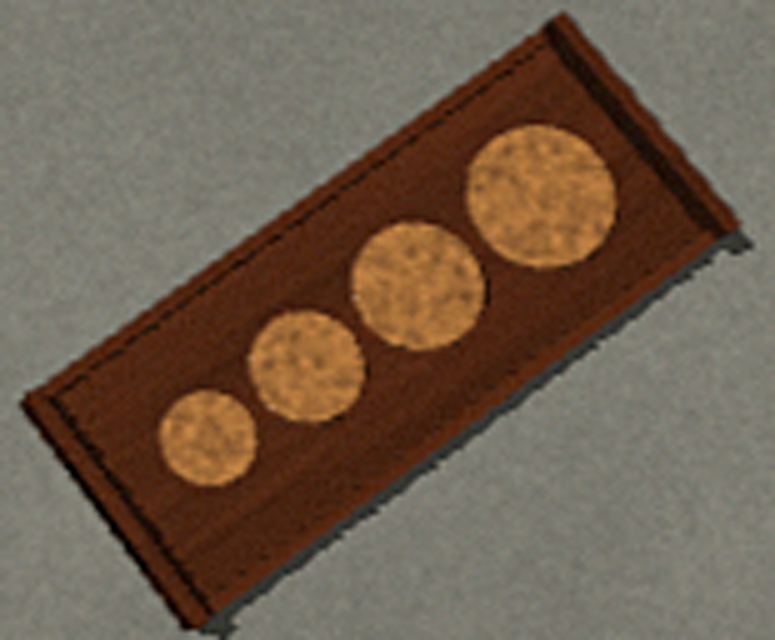

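```bash
python3 - <<'E'
from h import *
c=dict(np.load("top0.npz"))
D={"die1":(145,122),"die4":(357,155),"die3":(133,344),"die2":(546,373),"oval":(542,157),"sq":(354,352)}
P={}
for k,(X,Y) in D.items():
    P[k]=at(c,118+(X+.5)/5-.5,130+(Y+.5)/5-.5,.047); print(k,P[k].round(4),np.hypot(*P[k]).round(3))
C=[(208,438),(306,366),(418,286),(541,196)]
pc=[at(c,280+(X+.5)/5-.5,138+(Y+.5)/5-.5,.015) for X,Y in C]
print(np.round(pc,4),[np.hypot(*p).round(3) for p in pc])
s=[0,67,144,231]
pc=np.array(pc); print(np.linalg.norm(np.diff(pc,axis=0),axis=1)); d=pc[3]-pc[0]; print(np.degrees(np.arctan2(d[1],d[0])))
# fit
sc=(np.array(s)-np.mean(s))/1000; m=pc.mean(0); U,S,V=np.linalg.svd(pc-m); v=V[0]*np.sign(V[0]@d)
print((m+np.outer(sc,v)).round(4),v)
E
```

```text
die1 [0.6022 0.3378] 0.69
die4 [0.5897 0.2219] 0.63
die3 [0.4802 0.3308] 0.583
die2 [0.4761 0.1127] 0.489
oval [0.5938 0.1225] 0.606
sq [0.482  0.2143] 0.527
[[ 0.4383 -0.1409]
 [ 0.4802 -0.1931]
 [ 0.5275 -0.2538]
 [ 0.5817 -0.3218]] [np.float64(0.46), np.float64(0.518), np.float64(0.585), np.float64(0.665)]
[0.06692177 0.07699267 0.08692359]
-51.60296618685883
[[ 0.4384 -0.1408]
 [ 0.4799 -0.1933]
 [ 0.5277 -0.2537]
 [ 0.5817 -0.3219]] [ 0.62048821 -0.78421578]
```

```bash
cat >> h.py <<'E'
G=dict(die1=(.6022,.3378),die2=(.4761,.1127),die3=(.4802,.3308),die4=(.5897,.2219),
 c1=(.4384,-.1408),c2=(.4799,-.1933),c3=(.5277,-.2537),c4=(.5817,-.3219))
def go(x,y,z,s=None):
    from workcell import bot
    s=s or bot.read_state()
    Rm=R.from_rotvec(s["tcp_rot"]).as_matrix()
    print("t",s["time"],"pos",s["tool_pos"].round(4),"yaw",np.degrees(np.arctan2(Rm[1,0],Rm[0,0])).round(2),"zaxis",Rm[:,2].round(4),"q",s["q"].round(2),"w",round(s["width"],3),"F",s["wrist_force"].round(1))
    print("units",(Rm.T@(np.array([x,y,z])-s["tool_pos"])/.03).round(2))
E
python3 -c "
from h import *
go(*G['die4'],.2)"
```

```text
t 0.15 pos [ 0.26   -0.6223  0.2442] yaw -67.32 zaxis [-6.0e-04  1.7e-03 -1.0e+00] q [-1.21  0.26  1.61  0.    1.27 -0.04] w 1.0 F [ 0.4 -0.9 -0.5]
units [-21.73 -20.99   1.51]
```

Request:
arm_command(steps=[0,0,0,0,0,-1,1,0,0,0,0,0,-1,1,0,0,0,0,0,-1,1,0,0,0,0,0,-1,1,0,0,0,0,0,-1,1,0,0,0,0,0,-1,1,0,0,0,0,0,-1,1,0,0,0,0,0,-1,1,0,0,0,0,0,-1,1,0,0,0,0,0,-1,1], squeeze=40)

```text
time: 1.4
tool_pos: [0.2601, -0.6225, 0.2447]
tcp_rot: [-3.135, 0.195, 0.001]
wrist_force: [-0.2, 0.6, -0.6]
width: 0.999
```

Request:
arm_command(steps=[0,0,0,0,0,-1,1,0,0,0,0,0,-1,1,0,0,0,0,0,-1,1,0,0,0,0,0,-1,1,0,0,0,0,0,-1,1,0,0,0,0,0,-1,1,0,0,0,0,0,-1,1,0,0,0,0,0,-0.62,1,0,0,0,0,0,0,1])

```text
time: 2.52
tool_pos: [0.2602, -0.6226, 0.2448]
tcp_rot: [-2.966, -1.032, 0.0]
wrist_force: [-0.9, -1.1, 0.1]
width: 1.003
```

```bash
python3 -c "
from h import *
go(*G['die4'],.2)"
```

```text
t 2.525 pos [ 0.2602 -0.6226  0.2448] yaw 38.36 zaxis [-3.e-04  8.e-04 -1.e+00] q [-1.21  0.26  1.6   0.    1.27 -1.88] w 1.003 F [-0.9 -1.1  0.1]
units [ 26.08 -15.25   1.51]
```

Request:
arm_command(steps=[1,-0.6,0,0,0,0,1,1,-0.6,0,0,0,0,1,1,-0.6,0,0,0,0,1,1,-0.6,0,0,0,0,1,1,-0.6,0,0,0,0,1,1,-0.6,0,0,0,0,1,1,-0.6,0,0,0,0,1,1,-0.6,0,0,0,0,1,1,-0.6,0,0,0,0,1,1,-0.6,0,0,0,0,1])

```text
time: 3.78
tool_pos: [0.3838, -0.2943, 0.2453]
tcp_rot: [2.968, 1.031, 0.0]
wrist_force: [-0.3, 0.6, -0.0]
width: 0.995
```

Request:
arm_command(steps=[1,-0.6,0,0,0,0,1,1,-0.6,0,0,0,0,1,1,-0.6,0,0,0,0,1,1,-0.6,0,0,0,0,1,1,-0.6,0,0,0,0,1,1,-0.6,0,0,0,0,1,1,-0.6,0,0,0,0,1,1,-0.6,0,0,0,0,1,1,-0.6,0,0,0,0,1,1,-0.6,0,0,0,0,1])

```text
time: 5.03
tool_pos: [0.5071, 0.0331, 0.2453]
tcp_rot: [2.967, 1.031, 0.0]
wrist_force: [0.2, -0.6, 0.4]
width: 1.001
```

Request:
arm_command(steps=[1,-0.6,0.2,0,0,0,1,1,-0.6,0.2,0,0,0,1,1,-0.6,0.3,0,0,0,1,1,-0.6,0.3,0,0,0,1,1,-0.6,0.3,0,0,0,1,1,-0.3,0.2,0,0,0,1,0,0,0,0,0,0,1,0,0,0,0,0,0,1])

```text
time: 6.02
tool_pos: [0.586, 0.221, 0.2]
tcp_rot: [2.967, 1.032, -0.002]
wrist_force: [-0.6, -0.1, 0.3]
width: 1.005
```

```bash
python3 - <<'E'
from h import *
from workcell import bot
go(*G['die4'],.2)
s=bot.read_state(); c=bot.read_camera("wrist"); T=wT(c,s)
im=c["img"].copy()
for k in G:
    if k[0]=="d":
        uv=proj(c,np.array([*G[k],.047]),T,True); print(k,uv.round(1)); cv2.drawMarker(im,tuple(int(round(x)) for x in uv),(255,0,0),0,8,1)
np.savez("w1.npz",T=T,**{k:v for k,v in c.items()})
cv2.imwrite("pics/w1.png",im[:,:,::-1])
E
```

```text
t 6.025 pos [0.586 0.221 0.2  ] yaw 38.37 zaxis [-9.e-04 -6.e-04 -1.e+00] q [ 0.32  0.2   1.76 -0.    1.18 -0.35] w 1.005 F [-0.6 -0.1  0.3]
units [0.11 0.05 0.  ]
die1 [340.6  99.8]
die2 [110.5 196.7]
die3 [235.7  24.6]
die4 [255.3 182.5]
```

View pics/w1.png

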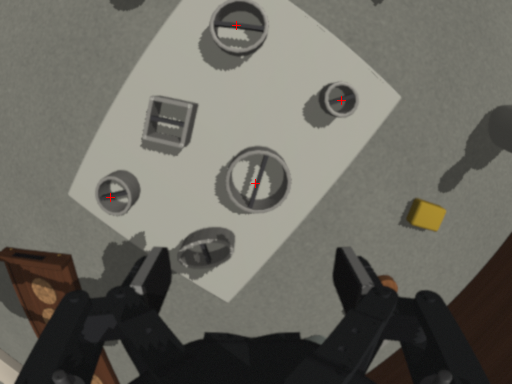

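```bash
python3 - <<'E'
from h import *
c=np.load("w1.npz"); im=c["img"]
a=cv2.resize(im[130:230,80:305,::-1],None,fx=3.5,fy=3.5,interpolation=cv2.INTER_CUBIC); cv2.imwrite("pics/wa.png",a)
a=cv2.resize(im[0:130,195:370,::-1],None,fx=4,fy=4,interpolation=cv2.INTER_CUBIC); cv2.imwrite("pics/wb.png",a)
E
```

```text
(no output)
```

View pics/wa.png

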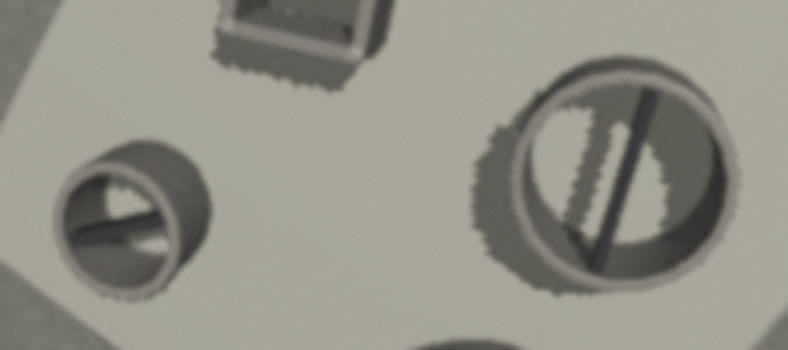

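View pics/wb.png

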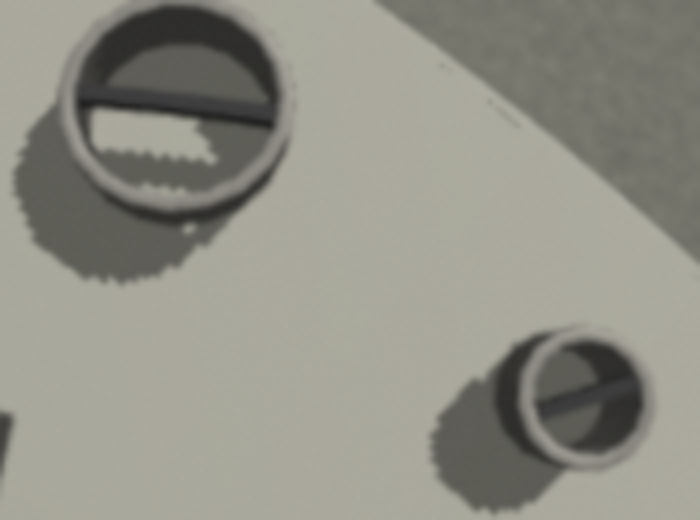

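```bash
python3 - <<'E'
from h import *
c=np.load("w1.npz"); T=c["T"]
for k,x0,y0,f,X,Y in [("die2",80,130,3.5,117,229),("die4",80,130,3.5,626,180),("die3",195,0,4,175,104),("die1",195,0,4,586,397)]:
    p=at(c,x0+(X+.5)/f-.5,y0+(Y+.5)/f-.5,.047,T,True); print(k,p.round(4),(1000*(p-G[k])).round(1))
E
```

```text
die2 [0.4777 0.1164] [1.6 3.7]
die4 [0.5913 0.225 ] [1.6 3.1]
die3 [0.4828 0.3315] [2.6 0.7]
die1 [0.602  0.3389] [-0.2  1.1]
```

```bash
sed -i 's/^G=.*/G=dict(die1=(.602,.3387),die2=(.4775,.116),die3=(.4825,.3315),die4=(.5913,.2247),/' h.py; python3 -c "
from h import *
go(*G['die4'],.033)"
```

```text
t 6.075 pos [0.586  0.2207 0.2003] yaw 38.35 zaxis [-5.e-04 -4.e-04 -1.e+00] q [ 0.32  0.2   1.76 -0.    1.18 -0.35] w 0.997 F [ 0.4 -1.1 -0.4]
units [0.22 0.   5.58]
```

Request:
arm_command(steps=[0.22,0,0.8,0,0,0,1,0,0,1,0,0,0,1,0,0,1,0,0,0,1,0,0,1,0,0,0,1,0,0,0.4,0,0,0,1,0,0,0,0,0,0,1])

```text
time: 6.82
tool_pos: [0.591, 0.2247, 0.0739]
tcp_rot: [2.967, 1.032, -0.002]
wrist_force: [-0.1, -0.6, 0.4]
width: 1.0
```

```bash
python3 - <<'E'
from h import *
from workcell import bot
go(*G['die4'],.033)
c=bot.read_camera("wrist"); cv2.imwrite("pics/w2.png",c["img"][:,:,::-1])
c=bot.read_camera("side"); crop(c["img"],140,180,300,320,4,"pics/s2.png")
E
```

```text
t 6.825 pos [0.591  0.2247 0.0739] yaw 38.35 zaxis [-1.4e-03 -5.0e-04 -1.0e+00] q [ 0.32  0.34  1.85 -0.    0.96 -0.35] w 1.0 F [-0.1 -0.6  0.4]
units [0.01 0.01 1.36]
```

View pics/w2.png

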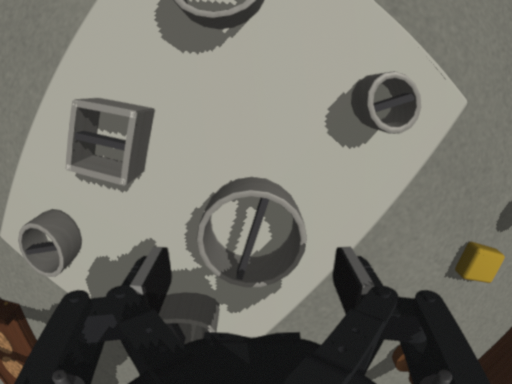

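View pics/s2.png

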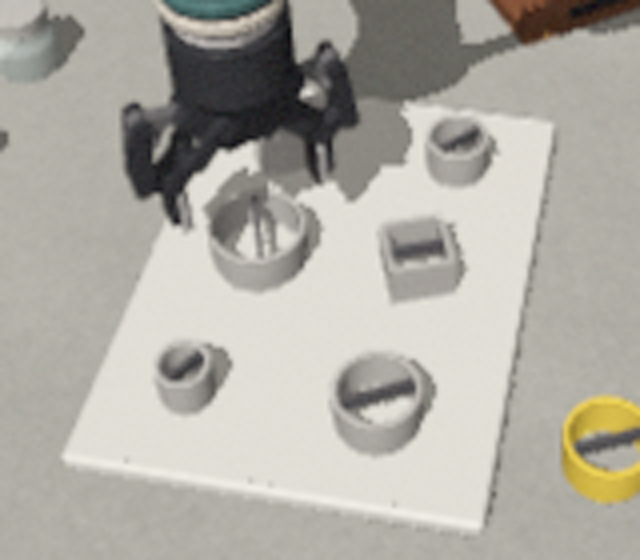

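Request:
arm_command(steps=[0,0,0.7,0,0,0,1,0,0,0.65,0,0,0,1,0,0,0,0,0,0,1,0,0,0,0,0,0,0.3,0,0,0,0,0,0,0.3,0,0,0,0,0,0,0.3,0,0,0,0,0,0,0.3,0,0,0,0,0,0,0.3])

```text
time: 7.92
tool_pos: [0.5919, 0.2256, 0.0342]
tcp_rot: [-2.967, -1.033, -0.001]
wrist_force: [0.2, -0.4, -0.0]
width: 0.74
```

```bash
python3 - <<'E'
from h import *
from workcell import bot
go(*G['c4'],.18)
c=bot.read_camera("wrist"); cv2.imwrite("pics/w3.png",c["img"][:,:,::-1])
E
```

```text
t 7.925 pos [0.5919 0.2256 0.0342] yaw 38.4 zaxis [ 7.e-04  3.e-04 -1.e+00] q [ 0.32  0.39  1.86  0.    0.89 -0.35] w 0.74 F [ 0.2 -0.4 -0. ]
units [-11.6   14.09  -4.87]
```

View pics/w3.png

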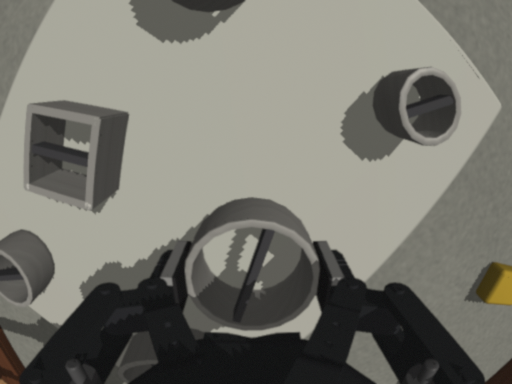

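Request:
arm_command(steps=[0,0,-0.5,0,0,0,0.3,0,0,-1,0,0,0,0.3,0,0,-1,0,0,0,0.3,-0.4,0.5,-1,0,0,0,0.3,-0.8,1,-0.9,0,0,0,0.3,-0.8,1,-0.5,0,0,0,0.3,-0.8,1,0,0,0,0,0.3,-0.8,1,0,0,0,0,0.3,-0.8,1,0,0,0,0,0.3,-0.8,1,0,0,0,0,0.3])

```text
time: 9.22
tool_pos: [0.5902, -0.0254, 0.1817]
tcp_rot: [2.967, 1.033, 0.001]
wrist_force: [-0.5, -0.1, -2.3]
width: 0.737
```

Request:
arm_command(steps=[-0.8,1,0,0,0,0,0.3,-0.8,1,0,0,0,0,0.3,-0.8,1,0,0,0,0,0.3,-0.8,1,0,0,0,0,0.3,-0.8,1,0,0,0,0,0.3,-0.8,0.7,0,0,0,0,0.3,-0.3,0.4,0,0,0,0,0.3,0,0,0,0,0,0,0.3])

```text
time: 10.22
tool_pos: [0.5843, -0.2632, 0.1811]
tcp_rot: [-2.968, -1.031, -0.001]
wrist_force: [0.5, -0.2, -1.7]
width: 0.741
```

```bash
python3 - <<'E'
from h import *
from workcell import bot
go(*G['c4'],.18)
s=bot.read_state(); c=bot.read_camera("wrist"); T=wT(c,s)
im=c["img"].copy()
for k in G:
    if k[0]=="c":
        uv=proj(c,np.array([*G[k],.015]),T,True); print(k,uv.round(1)); cv2.drawMarker(im,tuple(int(round(x)) for x in uv),(0,0,255),0,8,1)
np.savez("w4.npz",T=T,**c)
cv2.imwrite("pics/w4.png",im[:,:,::-1])
E
```

```text
t 10.225 pos [ 0.5843 -0.2632  0.1811] yaw 38.31 zaxis [ 4.e-04  2.e-04 -1.e+00] q [-0.46  0.25  1.75  0.    1.15 -1.13] w 0.741 F [ 0.5 -0.2 -1.7]
units [-1.28  1.48  0.04]
c1 [212.1  -3.5]
c2 [211.7  59.8]
c3 [212.9 136.6]
c4 [216.  217.3]
```

View pics/w4.png

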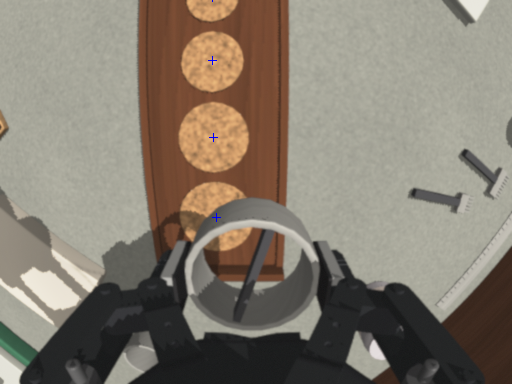

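Request:
arm_command(steps=[-0.7,0.8,0,0,0,0,0.3,-0.58,0.68,0,0,0,0,0.3,0,0,0.8,0,0,0,0.3,0,0,1,0,0,0,0.3,0,0,1,0,0,0,0.3,0,0,0.7,0,0,0,0.3,0,0,0,0,0,0,0.3])

```text
time: 11.15
tool_pos: [0.5803, -0.3202, 0.0734]
tcp_rot: [-2.963, -1.032, 0.005]
wrist_force: [-1.3, 0.6, -2.8]
width: 0.74
```

```bash
python3 - <<'E'
from h import *
from workcell import bot
go(*G['c4'],.035)
c=bot.read_camera("wrist"); cv2.imwrite("pics/w5.png",c["img"][:,:,::-1])
E
```

```text
t 11.15 pos [ 0.5803 -0.3202  0.0734] yaw 38.41 zaxis [-0.004   0.0026 -1.    ] q [-0.54  0.39  1.77  0.    0.98 -1.21] w 0.74 F [-1.3  0.6 -2.8]
units [0.   0.08 1.28]
```

View pics/w5.png

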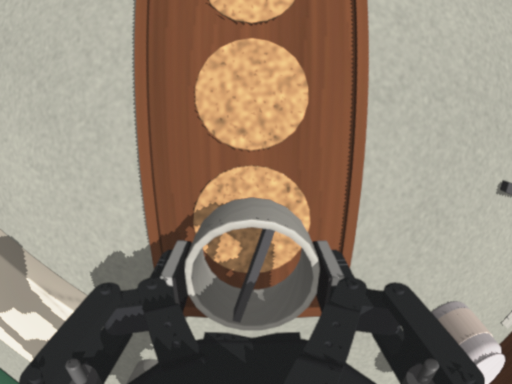

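Request:
arm_command(steps=[0,0.06,0.5,0,0,0,0.3,0,0,0.5,0,0,0,0.3,0,0,0.25,0,0,0,0.3,0,0,0,0,0,0,0.3,0,0,0,0,0,0,0.3])

```text
time: 11.82
tool_pos: [0.583, -0.3229, 0.0385]
tcp_rot: [2.967, 1.033, 0.0]
wrist_force: [0.3, 0.5, -1.7]
width: 0.739
```

```bash
python3 -c "
from h import *
go(*G['c4'],.0345)"
```

```text
t 11.825 pos [ 0.583  -0.3229  0.0385] yaw 38.4 zaxis [ 3.e-04 -2.e-04 -1.e+00] q [-0.54  0.44  1.79 -0.    0.92 -1.21] w 0.739 F [ 0.3  0.5 -1.7]
units [-0.01 -0.05  0.13]
```

Request:
arm_command(steps=[0,-0.04,0.13,0,0,0,0.3,0,0,0,0,0,0,0.3,0,0,0,0,0,0,0.9,0,0,0,0,0,0,0.9,0,0,0,0,0,0,0.9,0,0,-0.5,0,0,0,0.9,0,0,-1,0,0,0,0.9,0,0,-1,0,0,0,0.9,0,0,-1,0,0,0,0.9,0,0,0,0,0,0,0.9])

```text
time: 13.08
tool_pos: [0.5846, -0.3233, 0.1444]
tcp_rot: [2.961, 1.031, 0.008]
wrist_force: [0.8, 0.6, -0.5]
width: 0.903
```

```bash
python3 - <<'E'
from h import *
from workcell import bot
go(*G['die3'],.16)
s=bot.read_state(); c=bot.read_camera("wrist"); T=wT(c,s)
im=c["img"].copy()
uv=proj(c,np.array([*G['c4'],.047]),T,True); cv2.drawMarker(im,tuple(int(round(x)) for x in uv),(0,0,255),0,8,1)
cv2.imwrite("pics/w6.png",im[:,:,::-1])
c=bot.read_camera("top"); crop(c["img"],280,138,435,266,5,"pics/t6.png")
E
```

```text
t 13.075 pos [ 0.5846 -0.3233  0.1444] yaw 38.4 zaxis [ 0.0071 -0.0043 -1.    ] q [-0.54  0.32  1.72  0.    1.09 -1.21] w 0.903 F [ 0.8  0.6 -0.5]
units [ 10.89 -19.22  -0.64]
```

View pics/w6.png

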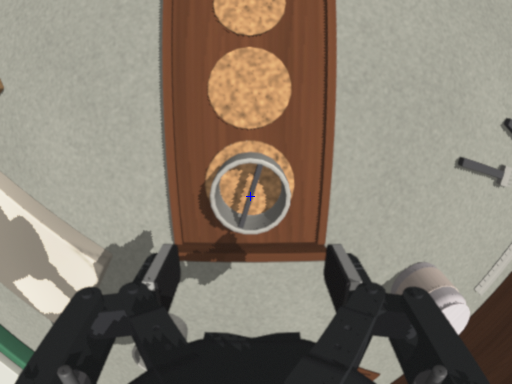

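Request:
arm_command(steps=[0.5,-1,-0.3,0,0,0,0.9,0.5,-1,-0.3,0,0,0,0.9,0.6,-1,0,0,0,0,0.9,0.6,-1,0,0,0,0,0.9,0.6,-1,0,0,0,0,0.9,0.6,-1,0,0,0,0,0.9,0.6,-1,0,0,0,0,0.9,0.6,-1,0,0,0,0,0.9,0.6,-1,0,0,0,0,0.9,0.6,-1,0,0,0,0,0.9])

```text
time: 14.42
tool_pos: [0.5306, 0.0225, 0.1557]
tcp_rot: [-2.966, -1.033, 0.005]
wrist_force: [0.2, 0.0, 0.3]
width: 0.9
```

Request:
arm_command(steps=[0.6,-1,0,0,0,0,0.9,0.6,-1,0,0,0,0,0.9,0.6,-1,0,0,0,0,0.9,0.6,-1,0,0,0,0,0.9,0.6,-1,0,0,0,0,0.9,0.6,-1,0,0,0,0,0.9,0.6,-1,0,0,0,0,0.9,0.6,-1,0,0,0,0,0.9,0.3,-0.7,0,0,0,0,0.9,0,0,0,0,0,0,0.9])

```text
time: 15.68
tool_pos: [0.4884, 0.3217, 0.1556]
tcp_rot: [2.965, 1.037, -0.005]
wrist_force: [-0.4, 0.4, -0.2]
width: 0.9
```

```bash
python3 -c "
from h import *
go(*G['die3'],.034)"
```

```text
t 15.675 pos [0.4884 0.3217 0.1556] yaw 38.54 zaxis [-0.0027 -0.0015 -1.    ] q [ 0.54  0.17  1.89  0.    1.08 -0.13] w 0.9 F [-0.4  0.4 -0.2]
units [ 0.06 -0.38  4.05]
```

Request:
arm_command(steps=[0,-0.2,0.7,0,0,0,0.9,0,0,1,0,0,0,0.9,0,0,0.9,0,0,0,0.9,0,0,0,0,0,0,0.9,0,0,0,0,0,0,0.9])

```text
time: 16.3
tool_pos: [0.4866, 0.3252, 0.0798]
tcp_rot: [2.967, 1.032, 0.0]
wrist_force: [1.2, 0.3, 0.6]
width: 0.902
```

```bash
python3 - <<'E'
from h import *
from workcell import bot
go(*G['die3'],.034)
s=bot.read_state(); c=bot.read_camera("wrist"); T=wT(c,s)
im=c["img"].copy()
uv=proj(c,np.array([*G['die3'],.047]),T,True); cv2.drawMarker(im,tuple(int(round(x)) for x in uv),(255,0,0),0,8,1)
cv2.imwrite("pics/w7.png",im[:,:,::-1])
E
```

```text
t 16.3 pos [0.4866 0.3252 0.0798] yaw 38.36 zaxis [ 1.e-04 -1.e-04 -1.e+00] q [ 0.55  0.25  1.95 -0.    0.94 -0.12] w 0.902 F [1.2 0.3 0.6]
units [ 0.02 -0.25  1.53]
```

View pics/w7.png

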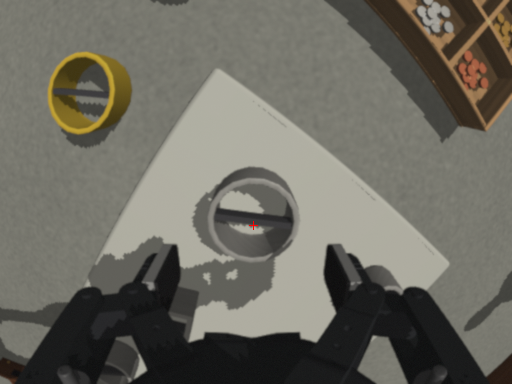

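Request:
arm_command(steps=[0.02,-0.33,0,0,0,0,0.9,0,0,0.8,0,0,0,0.9,0,0,0.7,0,0,0,0.9,0,0,0,0,0,0,0.9,0,0,0,0,0,0,0.3,0,0,0,0,0,0,0.3,0,0,0,0,0,0,0.3,0,0,0,0,0,0,0.3])

```text
time: 17.35
tool_pos: [0.4815, 0.3347, 0.0362]
tcp_rot: [-2.966, -1.033, -0.004]
wrist_force: [-2.5, -0.2, 6.7]
width: 0.636
```

```bash
python3 - <<'E'
from h import *
from workcell import bot
go(*G['c3'],.18)
c=bot.read_camera("wrist"); cv2.imwrite("pics/w8.png",c["img"][:,:,::-1])
E
```

```text
t 17.35 pos [0.4815 0.3347 0.0362] yaw 38.39 zaxis [ 0.0021  0.0018 -1.    ] q [ 0.56  0.31  1.97  0.    0.86 -0.11] w 0.636 F [-2.5 -0.2  6.7]
units [-10.96  16.33  -4.82]
```

View pics/w8.png

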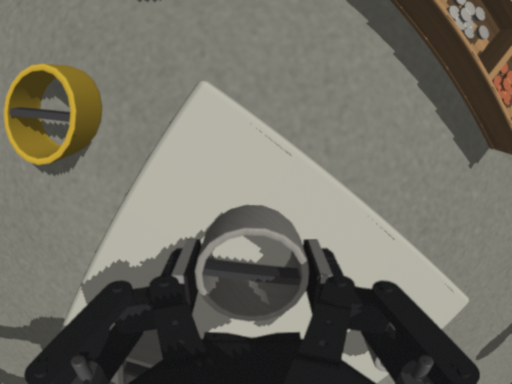

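Request:
arm_command(steps=[0,0,-0.5,0,0,0,0.3,0,0,-1,0,0,0,0.3,0,0,-1,0,0,0,0.3,-0.3,0.5,-1,0,0,0,0.3,-0.7,1,-1,0,0,0,0.3,-0.7,1,-0.4,0,0,0,0.3,-0.7,1,0,0,0,0,0.3,-0.7,1,0,0,0,0,0.3,-0.7,1,0,0,0,0,0.3,-0.7,1,0,0,0,0,0.3])

```text
time: 18.65
tool_pos: [0.4956, 0.0958, 0.182]
tcp_rot: [2.967, 1.033, 0.001]
wrist_force: [0.5, -0.2, -2.6]
width: 0.635
```

Request:
arm_command(steps=[-0.7,1,0,0,0,0,0.3,-0.7,1,0,0,0,0,0.3,-0.7,1,0,0,0,0,0.3,-0.7,1,0,0,0,0,0.3,-0.7,1,0,0,0,0,0.3,-0.7,1,0,0,0,0,0.3,-0.7,1,0,0,0,0,0.3,-0.7,1,0,0,0,0,0.3,-0.7,1,0,0,0,0,0.3,-0.2,0.8,0,0,0,0,0.3])

```text
time: 19.9
tool_pos: [0.525, -0.2562, 0.1819]
tcp_rot: [2.967, 1.031, -0.0]
wrist_force: [-0.3, 0.2, -2.1]
width: 0.639
```

Request:
arm_command(steps=[0,0,0,0,0,0,0.3])

```text
time: 20.02
tool_pos: [0.5258, -0.256, 0.1819]
tcp_rot: [2.967, 1.03, 0.001]
wrist_force: [-0.4, 0.8, -2.3]
width: 0.639
```

```bash
python3 - <<'E'
from h import *
from workcell import bot
go(*G['c3'],.08)
E
```

```text
t 20.025 pos [ 0.5258 -0.256   0.1819] yaw 38.27 zaxis [ 7.e-04 -6.e-04 -1.e+00] q [-0.5   0.14  1.87 -0.    1.13 -1.16] w 0.639 F [-0.4  0.8 -2.3]
units [ 0.1  -0.03  3.4 ]
```

Request:
arm_command(steps=[0.1,-0.03,0.7,0,0,0,0.3,0,0,1,0,0,0,0.3,0,0,1,0,0,0,0.3,0,0,0.7,0,0,0,0.3,0,0,0,0,0,0,0.3,0,0,0,0,0,0,0.3])

```text
time: 20.78
tool_pos: [0.5279, -0.2516, 0.0805]
tcp_rot: [2.966, 1.034, 0.001]
wrist_force: [0.3, -0.1, -1.2]
width: 0.636
```

```bash
python3 - <<'E'
from h import *
from workcell import bot
go(*G['c3'],.0375)
c=bot.read_camera("wrist"); cv2.imwrite("pics/w9.png",c["img"][:,:,::-1])
E
```

```text
t 20.775 pos [ 0.5279 -0.2516  0.0805] yaw 38.42 zaxis [ 1.e-03 -4.e-04 -1.e+00] q [-0.49  0.25  1.95  0.    0.94 -1.16] w 0.636 F [ 0.3 -0.1 -1.2]
units [-0.05  0.05  1.43]
```

View pics/w9.png

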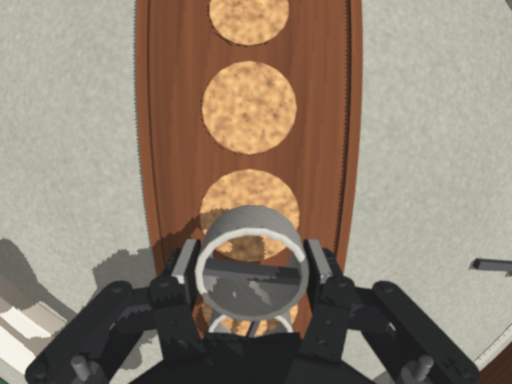

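Request:
arm_command(steps=[-0.05,0.05,0.7,0,0,0,0.3,0,0,0.5,0,0,0,0.3,0,0,0.2,0,0,0,0.3,0,0,0,0,0,0,0.3,0,0,0,0,0,0,0.3])

```text
time: 21.45
tool_pos: [0.5276, -0.2541, 0.0379]
tcp_rot: [2.966, 1.033, 0.001]
wrist_force: [-0.2, -0.8, -1.9]
width: 0.633
```

```bash
python3 - <<'E'
from h import *
go(*G['c3'],.0365)
E
```

```text
t 21.45 pos [ 0.5276 -0.2541  0.0379] yaw 38.4 zaxis [ 7.e-04 -4.e-04 -1.e+00] q [-0.49  0.31  1.97  0.    0.86 -1.16] w 0.633 F [-0.2 -0.8 -1.9]
units [ 0.01 -0.01  0.05]
```

Release, rise, and check.

Request:
arm_command(steps=[0,0,0.04,0,0,0,0.3,0,0,0,0,0,0,0.3,0,0,0,0,0,0,0.85,0,0,0,0,0,0,0.85,0,0,0,0,0,0,0.85,0,0,-0.5,0,0,0,0.85,0,0,-1,0,0,0,0.85,0,0,-1,0,0,0,0.85,0,0,-1,0,0,0,0.85,0,0,-0.4,0,0,0,0.85])

```text
time: 22.7
tool_pos: [0.5287, -0.2548, 0.1566]
tcp_rot: [2.963, 1.032, 0.005]
wrist_force: [0.4, -0.3, 0.1]
width: 0.852
```

```bash
python3 - <<'E'
from h import *
from workcell import bot
go(*G['die2'],.16)
s=bot.read_state(); c=bot.read_camera("wrist"); T=wT(c,s)
im=c["img"].copy()
for k in ('c3','c4'):
  uv=proj(c,np.array([*G[k],.047]),T,True); cv2.drawMarker(im,tuple(int(round(x)) for x in uv),(0,0,255),0,8,1)
cv2.imwrite("pics/w10.png",im[:,:,::-1])
E
```

```text
t 22.7 pos [ 0.5287 -0.2548  0.1566] yaw 38.4 zaxis [ 0.0045 -0.0024 -1.    ] q [-0.49  0.17  1.89 -0.    1.08 -1.16] w 0.852 F [ 0.4 -0.3  0.1]
units [  6.34 -10.74  -0.15]
```

View pics/w10.png

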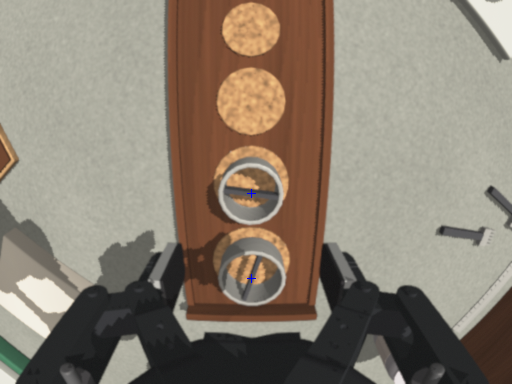

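Request:
arm_command(steps=[0.6,-1,0,0,0,0,0.85,0.6,-1,0,0,0,0,0.85,0.6,-1,0,0,0,0,0.85,0.6,-1,0,0,0,0,0.85,0.6,-1,0,0,0,0,0.85,0.6,-1,0,0,0,0,0.85,0.6,-1,0,0,0,0,0.85,0.6,-1,0,0,0,0,0.85,0.6,-1,0,0,0,0,0.85,0.6,-1,0,0,0,0,0.85])

```text
time: 24.0
tool_pos: [0.4809, 0.094, 0.1522]
tcp_rot: [-2.967, -1.033, 0.002]
wrist_force: [0.6, 0.3, -0.3]
width: 0.85
```

Request:
arm_command(steps=[0.34,-0.74,0.5,0,0,0,0.8,0,0,1,0,0,0,0.8,0,0,1,0,0,0,0.8,0,0,0,0,0,0,0.8,0,0,0,0,0,0,0.8])

```text
time: 24.62
tool_pos: [0.4763, 0.1167, 0.0785]
tcp_rot: [2.967, 1.033, -0.0]
wrist_force: [0.7, -0.2, -0.4]
width: 0.801
```

```bash
python3 - <<'E'
from h import *
from workcell import bot
go(*G['die2'],.043)
s=bot.read_state(); c=bot.read_camera("wrist"); T=wT(c,s)
im=c["img"].copy()
uv=proj(c,np.array([*G['die2'],.047]),T,True); cv2.drawMarker(im,tuple(int(round(x)) for x in uv),(255,0,0),0,8,1)
cv2.imwrite("pics/w11.png",im[:,:,::-1])
E
```

```text
t 24.625 pos [0.4763 0.1167 0.0785] yaw 38.39 zaxis [-0. -0. -1.] q [ 0.19  0.09  2.15 -0.    0.91 -0.48] w 0.801 F [ 0.7 -0.2 -0.4]
units [0.02 0.04 1.18]
```

View pics/w11.png

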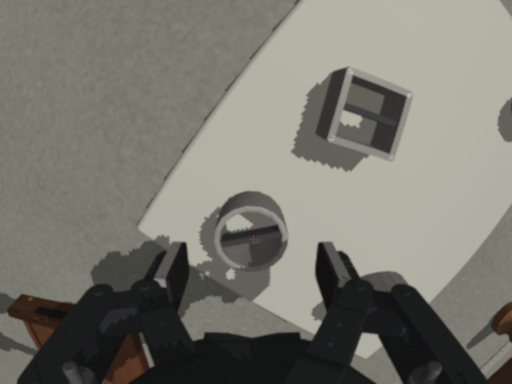

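Request:
arm_command(steps=[0.02,0.02,0.6,0,0,0,0.8,0,0,0.58,0,0,0,0.8,0,0,0,0,0,0,0.8,0,0,0,0,0,0,0.3,0,0,0,0,0,0,0.3,0,0,0,0,0,0,0.3,0,0,0,0,0,0,0.3])

```text
time: 25.55
tool_pos: [0.4776, 0.1167, 0.0437]
tcp_rot: [2.967, 1.033, 0.002]
wrist_force: [-1.0, -0.3, 6.2]
width: 0.514
```

```bash
python3 - <<'E'
from h import *
from workcell import bot
go(*G['c2'],.18)
c=bot.read_camera("wrist"); cv2.imwrite("pics/w12.png",c["img"][:,:,::-1])
E
```

```text
t 25.55 pos [0.4776 0.1167 0.0437] yaw 38.4 zaxis [ 1.3e-03  2.0e-04 -1.0e+00] q [ 0.19  0.14  2.17 -0.    0.83 -0.48] w 0.514 F [-1.  -0.3  6.2]
units [-6.35  8.15 -4.54]
```

View pics/w12.png

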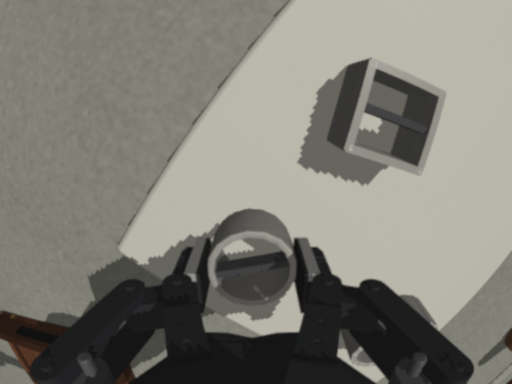

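Request:
arm_command(steps=[0,0,-0.5,0,0,0,0.3,0,0,-1,0,0,0,0.3,0,0,-1,0,0,0,0.3,-0.4,0.5,-1,0,0,0,0.3,-0.8,1,-1,0,0,0,0.3,-0.8,1,0,0,0,0,0.3,-0.8,1,0,0,0,0,0.3,-0.8,1,0,0,0,0,0.3,-0.8,1,0,0,0,0,0.3,-0.8,1,0,0,0,0,0.3])

```text
time: 26.85
tool_pos: [0.4757, -0.1343, 0.1785]
tcp_rot: [2.966, 1.033, 0.001]
wrist_force: [0.8, 0.4, -0.6]
width: 0.516
```

Request:
arm_command(steps=[-0.8,1,0,0,0,0,0.3,-0.35,0.65,0,0,0,0,0.3,0,0,0,0,0,0,0.3,0,0,0,0,0,0,0.3])

```text
time: 27.35
tool_pos: [0.4794, -0.1925, 0.1777]
tcp_rot: [-2.966, -1.033, 0.0]
wrist_force: [1.3, 0.8, -0.8]
width: 0.518
```

```bash
python3 - <<'E'
from h import *
from workcell import bot
go(*G['c2'],.08)
E
```

```text
t 27.35 pos [ 0.4794 -0.1925  0.1777] yaw 38.41 zaxis [-4.e-04  9.e-04 -1.e+00] q [-0.43  0.02  2.01  0.    1.11 -1.1 ] w 0.518 F [ 1.3  0.8 -0.8]
units [-0.01  0.03  3.26]
```

Request:
arm_command(steps=[0,0.02,0.7,0,0,0,0.3,0,0,1,0,0,0,0.3,0,0,1,0,0,0,0.3,0,0,0.55,0,0,0,0.3,0,0,0,0,0,0,0.3,0,0,0,0,0,0,0.3])

```text
time: 28.1
tool_pos: [0.4808, -0.1939, 0.0814]
tcp_rot: [2.966, 1.033, 0.002]
wrist_force: [0.4, 0.1, -0.6]
width: 0.517
```

```bash
python3 - <<'E'
from h import *
from workcell import bot
go(*G['c2'],.0445)
c=bot.read_camera("wrist"); cv2.imwrite("pics/w13.png",c["img"][:,:,::-1])
E
```

```text
t 28.1 pos [ 0.4808 -0.1939  0.0814] yaw 38.42 zaxis [ 1.6e-03 -7.0e-04 -1.0e+00] q [-0.43  0.13  2.09  0.    0.92 -1.1 ] w 0.517 F [ 0.4  0.1 -0.6]
units [-0.01 -0.04  1.23]
```

View pics/w13.png

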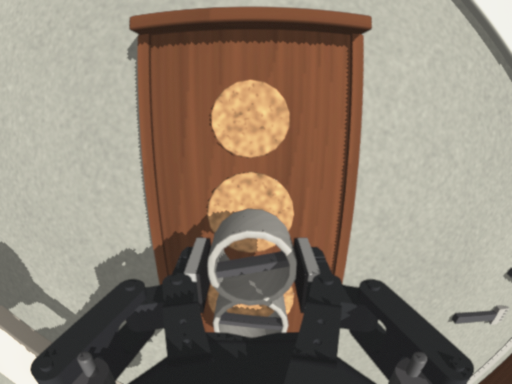

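Request:
arm_command(steps=[0,-0.03,0.6,0,0,0,0.3,0,0,0.4,0,0,0,0.3,0,0,0.2,0,0,0,0.3,0,0,0,0,0,0,0.3,0,0,0,0,0,0,0.3])

```text
time: 28.78
tool_pos: [0.4792, -0.1931, 0.0439]
tcp_rot: [-2.967, -1.033, 0.0]
wrist_force: [-0.7, -1.6, -1.7]
width: 0.52
```

```bash
python3 - <<'E'
from h import *
go(*G['c2'],.0440)
E
```

```text
t 28.775 pos [ 0.4792 -0.1931  0.0439] yaw 38.39 zaxis [-2.e-04  1.e-04 -1.e+00] q [-0.43  0.18  2.11 -0.    0.84 -1.1 ] w 0.52 F [-0.7 -1.6 -1.7]
units [ 0.01  0.02 -0.  ]
```

Request:
arm_command(steps=[0,0,0,0,0,0,0.75,0,0,0,0,0,0,0.75,0,0,0,0,0,0,0.75,0,0,-0.5,0,0,0,0.75,0,0,-1,0,0,0,0.75,0,0,-1,0,0,0,0.75,0,0,-1,0,0,0,0.75,0,0,-0.4,0,0,0,0.75,0,0,0,0,0,0,0.75])

```text
time: 29.9
tool_pos: [0.48, -0.1934, 0.1626]
tcp_rot: [2.965, 1.033, 0.003]
wrist_force: [0.6, 0.1, 0.6]
width: 0.75
```

```bash
python3 - <<'E'
from h import *
from workcell import bot
go(*G['die1'],.16)
s=bot.read_state(); c=bot.read_camera("wrist"); T=wT(c,s)
im=c["img"].copy()
for k in ('c3','c4','c2'):
  uv=proj(c,np.array([*G[k],.047]),T,True); cv2.drawMarker(im,tuple(int(round(x)) for x in uv),(0,0,255),0,8,1)
cv2.imwrite("pics/w14.png",im[:,:,::-1])
E
```

```text
t 29.9 pos [ 0.48   -0.1934  0.1626] yaw 38.4 zaxis [ 0.0025 -0.0011 -1.    ] q [-0.43  0.03  2.03 -0.    1.08 -1.1 ] w 0.75 F [0.6 0.1 0.6]
units [ 14.2  -11.38   0.08]
```

View pics/w14.png

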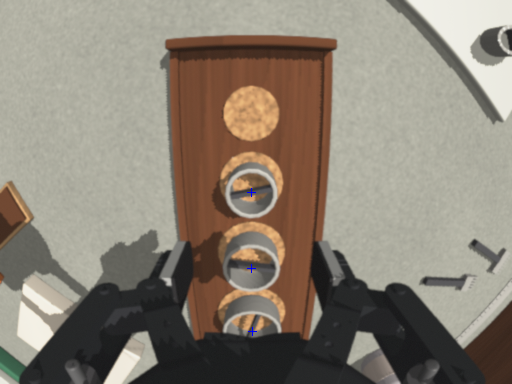

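Request:
arm_command(steps=[1,-0.8,0,0,0,0,0.75,1,-0.8,0,0,0,0,0.75,1,-0.8,0,0,0,0,0.75,1,-0.8,0,0,0,0,0.75,1,-0.8,0,0,0,0,0.75,1,-0.8,0,0,0,0,0.75,1,-0.8,0,0,0,0,0.75,1,-0.8,0,0,0,0,0.75,1,-0.8,0,0,0,0,0.75,1,-0.8,0,0,0,0,0.75])

```text
time: 31.2
tool_pos: [0.5643, 0.1822, 0.159]
tcp_rot: [-2.967, -1.033, 0.006]
wrist_force: [0.1, -0.3, -0.4]
width: 0.752
```

Request:
arm_command(steps=[1,-0.8,0,0,0,0,0.75,1,-0.8,0,0,0,0,0.75,1,-0.8,0,0,0,0,0.75,1,-0.8,0.4,0,0,0,0.75,0.2,-0.18,1,0,0,0,0.75,0,0,1,0,0,0,0.75,0,0,0.2,0,0,0,0.75,0,0,0,0,0,0,0.75,0,0,0,0,0,0,0.75])

```text
time: 32.33
tool_pos: [0.6021, 0.3393, 0.0847]
tcp_rot: [-2.967, -1.032, -0.003]
wrist_force: [-0.6, -0.2, -0.2]
width: 0.753
```

```bash
python3 - <<'E'
from h import *
from workcell import bot
go(*G['die1'],.044)
s=bot.read_state(); c=bot.read_camera("wrist"); T=wT(c,s)
im=c["img"].copy()
uv=proj(c,np.array([*G['die1'],.047]),T,True); cv2.drawMarker(im,tuple(int(round(x)) for x in uv),(255,0,0),0,8,1)
cv2.imwrite("pics/w15.png",im[:,:,::-1])
E
```

```text
t 32.325 pos [0.6021 0.3393 0.0847] yaw 38.38 zaxis [ 0.0019  0.001  -1.    ] q [ 0.48  0.42  1.7   0.    1.01 -0.19] w 0.753 F [-0.6 -0.2 -0.2]
units [-0.02  0.01  1.36]
```

View pics/w15.png

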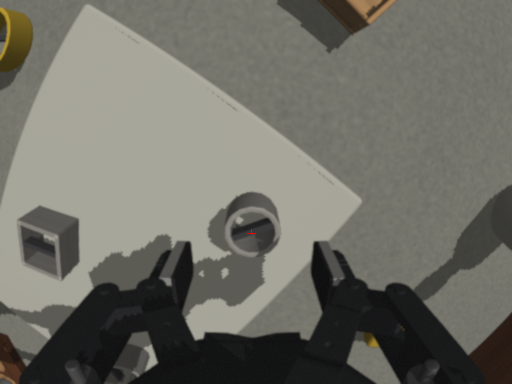

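Request:
arm_command(steps=[0.02,0,0.7,0,0,0,0.75,0,0,0.63,0,0,0,0.75,0,0,0,0,0,0,0.75,0,0,0,0,0,0,0.2,0,0,0,0,0,0,0.2,0,0,0,0,0,0,0.2,0,0,0,0,0,0,0.2,0,0,0,0,0,0,0.2])

```text
time: 33.38
tool_pos: [0.602, 0.3397, 0.044]
tcp_rot: [-2.967, -1.033, -0.002]
wrist_force: [0.2, 0.6, 0.4]
width: 0.406
```

```bash
python3 - <<'E'
from h import *
from workcell import bot
go(*G['c1'],.18)
c=bot.read_camera("wrist"); cv2.imwrite("pics/w16.png",c["img"][:,:,::-1])
E
```

```text
t 33.375 pos [0.602  0.3397 0.044 ] yaw 38.4 zaxis [ 1.e-03  6.e-04 -1.e+00] q [ 0.48  0.47  1.72  0.    0.95 -0.19] w 0.406 F [0.2 0.6 0.4]
units [-14.22   9.16  -4.55]
```

View pics/w16.png

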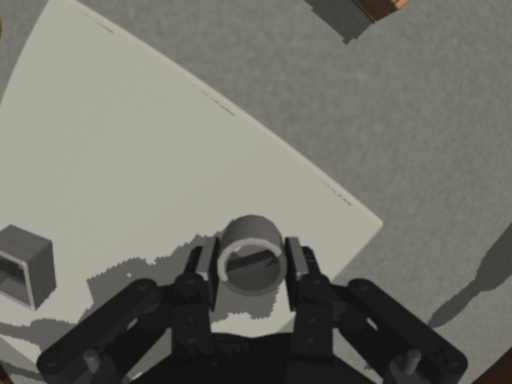

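Request:
arm_command(steps=[0,0,-0.5,0,0,0,0.2,0,0,-1,0,0,0,0.2,0,0,-1,0,0,0,0.2,-0.6,0.4,-1,0,0,0,0.2,-1,0.6,-1,0,0,0,0.2,-1,0.6,0,0,0,0,0.2,-1,0.7,0,0,0,0,0.2,-1,0.6,0,0,0,0,0.2,-1,0.7,0,0,0,0,0.2,-1,0.6,0,0,0,0,0.2])

```text
time: 34.67
tool_pos: [0.5242, 0.1165, 0.1792]
tcp_rot: [2.967, 1.033, 0.001]
wrist_force: [0.1, -0.6, -1.5]
width: 0.406
```

Request:
arm_command(steps=[-1,0.6,0,0,0,0,0.2,-1,0.7,0,0,0,0,0.2,-1,0.6,0,0,0,0,0.2,-1,0.7,0,0,0,0,0.2,-1,0.6,0,0,0,0,0.2,-1,0.7,0,0,0,0,0.2,-1,0.6,0,0,0,0,0.2,-0.6,0.4,0,0,0,0,0.2,0,0,0,0,0,0,0.2,0,0,0,0,0,0,0.2])

```text
time: 35.92
tool_pos: [0.4374, -0.1387, 0.1788]
tcp_rot: [-2.967, -1.033, -0.001]
wrist_force: [-0.1, -0.2, -1.5]
width: 0.407
```

```bash
python3 - <<'E'
from h import *
from workcell import bot
go(*G['c1'],.08)
E
```

```text
t 35.925 pos [ 0.4374 -0.1387  0.1788] yaw 38.38 zaxis [ 6.e-04  3.e-04 -1.e+00] q [-0.36 -0.1   2.12  0.    1.12 -1.03] w 0.407 F [-0.1 -0.2 -1.5]
units [-0.02  0.07  3.29]
```

Request:
arm_command(steps=[-0.02,0.07,0.7,0,0,0,0.2,0,0,1,0,0,0,0.2,0,0,1,0,0,0,0.2,0,0,0.55,0,0,0,0.2,0,0,0,0,0,0,0.2,0,0,0,0,0,0,0.2])

```text
time: 36.67
tool_pos: [0.4392, -0.1412, 0.0819]
tcp_rot: [2.966, 1.033, 0.002]
wrist_force: [0.8, -0.7, -0.7]
width: 0.403
```

```bash
python3 - <<'E'
from h import *
from workcell import bot
go(*G['c1'],.0445)
c=bot.read_camera("wrist"); cv2.imwrite("pics/w17.png",c["img"][:,:,::-1])
E
```

```text
t 36.675 pos [ 0.4392 -0.1412  0.0819] yaw 38.42 zaxis [ 1.7e-03 -6.0e-04 -1.0e+00] q [-0.37  0.03  2.2   0.    0.91 -1.04] w 0.403 F [ 0.8 -0.7 -0.7]
units [-0.01 -0.03  1.25]
```

View pics/w17.png

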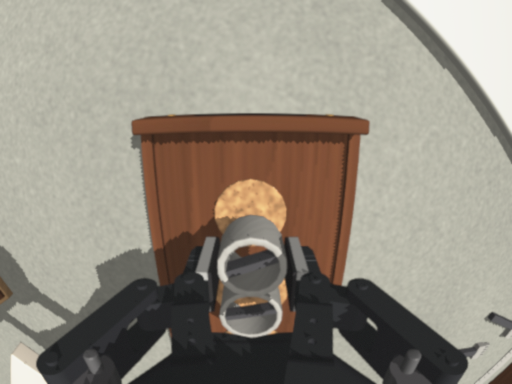

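Request:
arm_command(steps=[0,-0.03,0.6,0,0,0,0.2,0,0,0.4,0,0,0,0.2,0,0,0.22,0,0,0,0.2,0,0,0,0,0,0,0.2,0,0,0,0,0,0,0.2])

```text
time: 37.35
tool_pos: [0.4378, -0.1406, 0.0445]
tcp_rot: [2.967, 1.033, 0.001]
wrist_force: [-0.5, 0.2, -0.0]
width: 0.404
```

```bash
python3 - <<'E'
from h import *
go(*G['c1'],.0440)
E
```

```text
t 37.35 pos [ 0.4378 -0.1406  0.0445] yaw 38.4 zaxis [ 4.e-04 -1.e-04 -1.e+00] q [-0.36  0.08  2.23  0.    0.83 -1.03] w 0.404 F [-0.5  0.2 -0. ]
units [0.01 0.02 0.02]
```

Request:
arm_command(steps=[0,0,0.02,0,0,0,0.2,0,0,0,0,0,0,0.65,0,0,0,0,0,0,0.65,0,0,0,0,0,0,0.65,0,0,-0.5,0,0,0,0.65,0,0,-1,0,0,0,0.65,0,0,-1,0,0,0,0.65,0,0,-1,0,0,0,0.65,0,0,-1,0,0,0,0.65,0,0,-1,0,0,0,0.65])

```text
time: 38.6
tool_pos: [0.4376, -0.1405, 0.2109]
tcp_rot: [2.966, 1.033, 0.002]
wrist_force: [0.2, -0.2, -0.6]
width: 0.653
```

Request:
arm_command(steps=[0,1,-0.8,0,0,0,0.65,0,1,-0.8,0,0,0,0.65,0,1,0,0,0,0,0.65,0,1,0,0,0,0,0.65,0,1,0,0,0,0,0.65,0,1,0,0,0,0,0.65,0,0,0,0,0,0,0.65,0,0,0,0,0,0,0.65])

```text
time: 39.6
tool_pos: [0.5489, -0.281, 0.2571]
tcp_rot: [-2.966, -1.033, 0.0]
wrist_force: [0.9, -0.7, -0.0]
width: 0.65
```

```bash
python3 - <<'E'
from h import *
from workcell import bot
go(*G['c4'],.25)
s=bot.read_state(); c=bot.read_camera("wrist"); T=wT(c,s); np.savez("w18.npz",T=T,**c)
im=c["img"].copy()
for k in ('c1','c3','c4','c2'):
  uv=proj(c,np.array([*G[k],.047]),T,True);print(k,uv)
cv2.imwrite("pics/w18.png",cv2.resize(im[40:300,170:330,::-1],None,fx=2.3,fy=2.3,interpolation=cv2.INTER_CUBIC))
c=bot.read_camera("top"); cv2.imwrite("pics/t18.png",c["img"][:,:,::-1])
c=bot.read_camera("side"); cv2.imwrite("pics/s18.png",c["img"][:,:,::-1])
E
```

```text
t 39.6 pos [ 0.5489 -0.281   0.2571] yaw 38.39 zaxis [-4.e-04  5.e-04 -1.e+00] q [-0.51  0.15  1.72  0.    1.27 -1.18] w 0.65 F [ 0.9 -0.7 -0. ]
units [0.01 1.75 0.24]
c1 [251.84915956  14.43223921]
c3 [251.84758112 138.31650462]
c4 [251.87463956 209.39172283]
c2 [251.83260818  71.01088362]
```

View pics/w18.png

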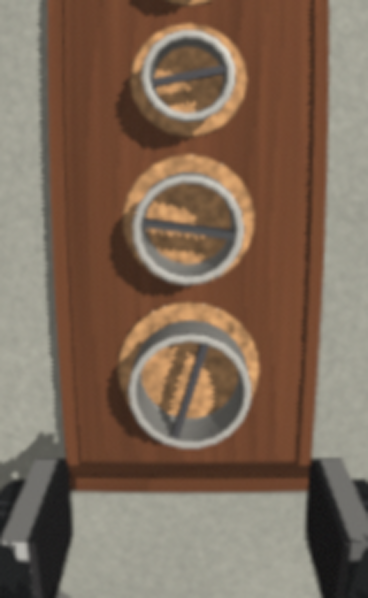

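View pics/t18.png

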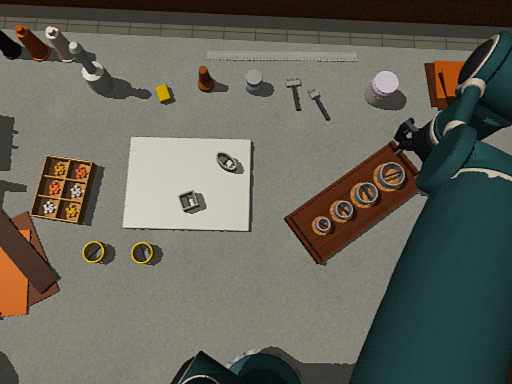

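View pics/s18.png

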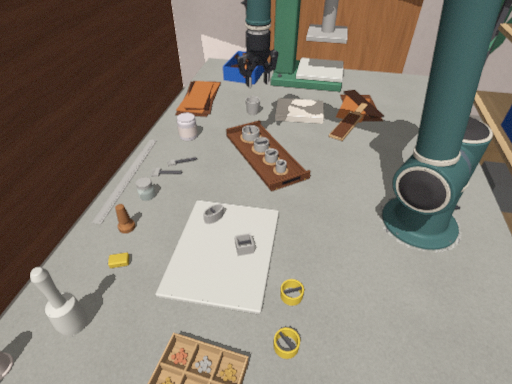

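```bash
python3 - <<'E'
from h import *
c=cv2.imread("pics/t18.png")[:,:,::-1]
crop(c,300,150,420,245,6,"pics/t19.png")
k=dict(np.load("top0.npz"))
for n in ('c1','c2','c3','c4'):
    print(n,((proj(k,np.array([*G[n],.047]))-[300,150]+.5)*6-.5).round(0))
w=np.load("w18.npz"); print(cv2.imwrite("pics/w19.png",cv2.resize(w["img"][0:100,200:300,::-1],None,fx=5,fy=5,interpolation=cv2.INTER_CUBIC)))
E
```

```text
c1 [143. 444.]
c2 [265. 356.]
c3 [403. 256.]
c4 [555. 145.]
True
```

View pics/t19.png

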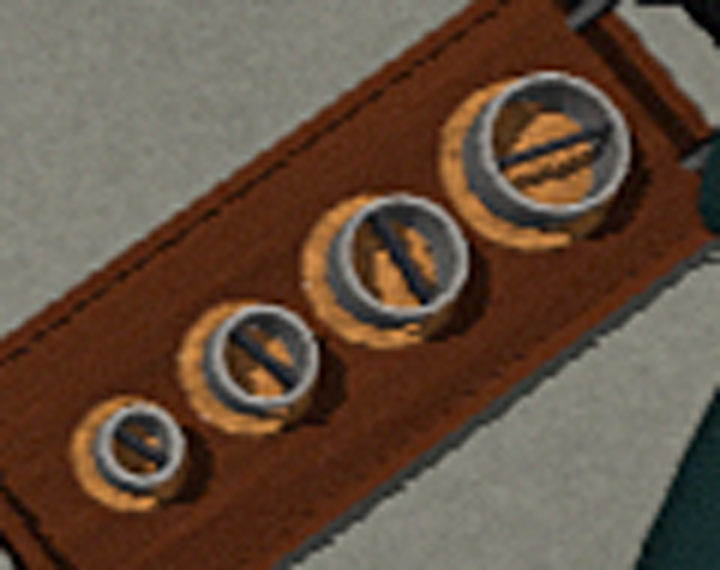

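View pics/w19.png

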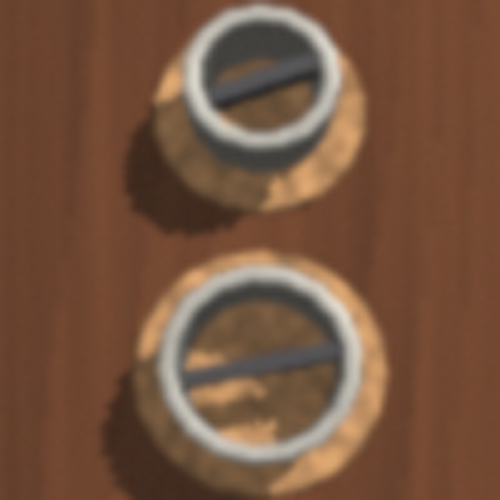

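```bash
python3 -c "
from workcell import bot
print(bot.finish_job(), bot.read_state()['time'])"
```

```text
the job is handed in; nothing more can be done
the job is handed in; nothing more can be done
```

The four round dies now stand in the wooden tray, smallest to largest, each on the cork of its own size. I handed the job in at about 40 s.

- **Placing:** In the last top and wrist pictures, each rim was about 1–2 mm from its cork's centre and looked level. The 10 mm limit is well clear of that. The gripper was released and hovering clear of everything.
- **Oval and square dies:** I compared the first and last pictures by eye and saw no shift in either one. The yellow look-alikes were not touched.
- **Checks that disagreed:** The top and wrist cameras differed by 2–4 mm on the starting positions of dies 2, 3 and 4. I used the wrist view for grasping. One picture while the arm was still settling put die 4 about 5 px off its mark, but both final views showed it centred.
- **Forces:** The wrist read about 6–7 N upward while the jaws closed on dies 3 and 2, far below the limits.

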